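# Slide the test plate under the needle of the boom-stand tester

## Robot

A 6-joint arm with a two-finger parallel gripper is mounted at the origin on a cart in front of the work surface, level with it; the furniture and walls round the work are solid. World frame = base frame: x ahead of the robot, y to its left, z up, the work surface at z = 0. Lengths are in m, angles in rad, forces in N, time in s.
With the tool pointing down it reaches from about 0.35 to 0.925 m from the base axis. Payload 6.4 kg.
Tool frame: the origin (TCP) lies on the centre line of the jaws, within the pads' length; the fingertips stand 11 mm ahead of it and the grasp point (between the pads) lies 8 mm behind it; z points along the fingers, y is the line along which they close (so a half turn about z gives the same grasp; the last joint's range is limited). The gripper opens to 85 mm and grips with 20 to 120 N. Pads are 22 mm wide; open, the fingers measure 114 mm over their backs; the gripper's body (76 mm by 85 mm) begins 54 mm behind the grasp point. The pads swing forward as they close: fully open they stand 13 mm farther back than shut.
Start: joints at [-1.457, 0.245, 1.558, -0, 1.339, -0.174], TCP at [0.185, -0.623, 0.242] pointing down, gripper open.
Joint ranges: [-3.13, 3.13], [-1.02, 2.26], [0.13, 2.54], [-0.95, 4.09], [0.21, 2.88], [-2.74, 2.74]. Speed limits (rad/s): [2.57, 2.57, 3.14, 3.14, 3.14, 3.14].

## Interface

Orientations are given as a rotation vector (axis times angle).
In Python, from workcell import monitor, optics, ticket, finder gives the robot as it stands. The module is installed in compiled form; this text tells all that it offers.
- The arm moves only by the shell command python3 -m inch 'ROWS'. ROWS is JSON, a list of rows, each an object of numbers: "tx", "ty", "tz": the shift along the world's x, y, z in mm; "twist": the turn about the world's z in rad; "jaw": the finger opening in mm, from 0 to 85.4. A call has 1 to 10 rows; each row is the pose to reach, as a shift and turn from the pose commanded when the call began; what a row does not reach only later rows make up. A row lasts 1/10 s, in which the tool goes at most 50 mm and 8.59 degrees, less where a joint would pass 70% of its speed; a pose out of reach is approached as far as the arm can. A call with a gripper value outside its range is refused whole. The fingers move at their own pace and stop on an object; the grip force is fixed at half the most. Time passes only in rows, so rows that repeat a pose let the fingers close. It gives the time, the measured TCP pose, the force, the opening and the grip force at its end, in the units of the state.
- monitor.get_state(): the state, without advancing time (a new reading comes with each control period).
- optics.capture(name): name is "scene" or "side" or "wrist"; returns a dict with "pixels" (420x560x3 uint8, red, green, blue), "vertical_fov" (degrees; the focal length in pixels is half the picture's height over the tangent of half this angle, whatever the lens; pixels are square), "cx", "cy" (the principal point, pixels), "dist" ([k1, k2, p1, p2, k3] as OpenCV has them; the pictures are not rectified), "view" (4x4, takes a point from world to camera coordinates). Camera axes: x right, y down, z forward; pixel columns grow to the right and rows downward; lengths in m; the calibration is good to about 2 mm. A picture is of the moment at which its call begins. There is no depth.
- ticket.finish_job(): hands the job in; it is judged then, once.
Trained networks look in the newest picture that a camera, given by its name, has taken for a name from the list of things; names that differ only in an ending like _2 or _b are one class to them, and where a whole thing is asked for, a point or a joint stands for the part that bears it (a point fixed in the world has none). Each returns a list of dicts, best first, with "confidence" (0 to 1); they miss things now and then, are a little off and sometimes report something else, mostly with a low value. They report only what shows in the picture. A call takes as long as a camera call.
- finder.recognise(camera, target): "xy" ([column, row] in pixels, amid what is visible of it).
- finder.mark_of(camera, target): "xy" ([column, row] in pixels: a listed point, or the origin of a listed thing).
The state is a dict: "t": time; "q": joint angles; "dq": joint speeds; "joint_efforts": joint torques, N m; "tool_pos": TCP position; "tcp_rot": TCP orientation; "contact_force": force on the tool from outside, world axes, zero at the start; "ft_torque": the same for the moment, N m; "width": finger opening in m; "grasp_force": force on a finger pad.
Only numpy, scipy, OpenCV 4.12 (cv2) and the standard library are available. Lean on these libraries where they do the work, as an engineer would, in place of code of your own. Each camera call takes 0.05 s, during which the arm holds its last target. There are 200 camera calls.

## Task

Take the aluminium plate that carries the ringed cross by its upright black grip and slide it flat along the table, without lifting it, until the cross lies right below the needle tip of the boom-stand tester. Then let go of it; leave the plain plate, which has no cross, where it is.

Things in the scene. Friction and masses are not known exactly. Their poses are not given: they have to be found in the camera images.
- test_plate: Loose flat aluminium plate, 190 x 60 x 10 mm, about 0.5 kg. Origin: centre of its underside; x along its length, z up. An upright black grip is centred at x = -70 mm (the end near the robot), y = 0: 44 mm long in x, 18 mm thick in y, top 55 mm over the table, on a foot 50 x 30 mm whose top is 13.5 mm up. On its face near the +x end: a black ring with a cross.
- ring_mark (a point): Centre of the black cross on the test plate, inside a ring of 28 mm outside diameter; on the top face (10 mm up), 75 mm from the plate's origin along its +x.
- needle_tip (a point): Point of the tester's fixed needle, hanging down 25 mm over the table (15 mm over the plate's face) at the near end of a grey boom; head 36 mm across above it, dial up to 206 mm. The foot, 120 x 100 mm, begins 65 mm behind the needle, away from the robot. To the right of it all a 0.7 m tall sieve shaker fills x 0.47 to 0.85, y -0.30 to 0: swing the arm round in front of it.
- plain_plate: A second loose plate of the same size with the same grip, but without ring and cross, farther left; to be left alone. Origin: centre of its underside; x along its length.

How it is judged:
At the end, for the whole second after the job is handed in: The centre of the cross is within 12 mm (horizontally) of the point right below the needle tip, so the needle points inside the ring; the plate lies flat on the table (underside below 4 mm, tilt below 0.05 rad) and at rest, at any yaw (horizontal distance between ring_mark and needle_tip below 0.012 m and height (world z) of test_plate below 0.004 m and angle between test_plate's own z axis and vertical below 0.05 rad and linear speed of test_plate below 0.01 m/s); the robot touches nothing.
It fails at once if the test plate is lifted off the table (its origin more than 12 mm up) (height (world z) of test_plate above 0.012 m).
It fails at once if the plain plate is moved by more than 15 mm (distance of plain_plate from where it was at the start of the episode above 0.015 m).
It also fails if it takes over 37 s, if anything falls off the work surface, if the arm or the gripper's body presses on something with over 40 N, if the wrist force passes 120 N, or if a joint passes its speed limit or range.

## Working session

There is one attempt and no reset: what is moved stays moved. The work goes in short steps, Python scripts to look and compute and a shell command to move; the robot and the scene stay as the last step left them, time stands still between calls to the robot, and variables do not carry over. Pictures are saved under pics/ and viewed, at most 10 in all, crops included, and the job is handed in when it is done.

```bash
mkdir -p pics; cat > h.py <<'E'
import numpy as np, cv2
from workcell import monitor, optics, ticket, finder
def cap(n,save=None):
    d=optics.capture(n)
    if save: cv2.imwrite('pics/'+save,cv2.cvtColor(d['pixels'],cv2.COLOR_RGB2BGR))
    f=d['pixels'].shape[0]/2/np.tan(np.radians(d['vertical_fov'])/2)
    d['K']=np.array([[f,0,d['cx']],[0,f,d['cy']],[0,0,1.]]);d['V']=np.array(d['view']);return d
def ray(d,xy):
    u=cv2.undistortPoints(np.array([[xy]],float),d['K'],np.array(d['dist'],float))[0,0]
    R,t=d['V'][:3,:3],d['V'][:3,3]
    return -R.T@t, R.T@np.array([u[0],u[1],1.])
def onz(d,xy,z):
    c,r=ray(d,xy); return c+r*(z-c[2])/r[2]
def tri(a,b):
    A=np.zeros((3,3));B=np.zeros(3)
    for c,r in (a,b):
        r=r/np.linalg.norm(r);P=np.eye(3)-np.outer(r,r);A+=P;B+=P@c
    return np.linalg.solve(A,B)
E
python3 - <<'E'
from h import *
np.set_printoptions(precision=4,suppress=True)
for n in('scene','side','wrist'):
    d=cap(n,n+'0.png'); print(n,'cam',ray(d,[280,210])[0])
    for t,z in(('ring_mark',.01),('needle_tip',.025),('test_plate',0),('plain_plate',0)):
        for m in finder.mark_of(n,t)[:3]: print(t,np.round(m['xy'],1),round(m['confidence'],2),onz(d,m['xy'],z))
s=monitor.get_state();print(s['t'],s['tool_pos'],s['tcp_rot'],s['width'])
E
```

```text
scene cam [ 0.3141 -0.0381  0.8056]
ring_mark [315.2 259.5] 0.85 [0.6099 0.1503 0.01  ]
needle_tip [356.2 243. ] 0.58 [0.6893 0.1122 0.025 ]
test_plate [288.4 285. ] 0.79 [0.536  0.1533 0.    ]
plain_plate [234.2 191.3] 0.96 [0.6076 0.3909 0.    ]
side cam [-0.1126  0.4103  0.5065]
ring_mark [306.  220.7] 0.65 [0.6109 0.1516 0.01  ]
needle_tip [312.9 195.3] 0.8 [0.6871 0.1089 0.025 ]
test_plate [318.9 247.1] 0.77 [0.5256 0.1533 0.    ]
plain_plate [190.7 243.3] 0.65 [0.6129 0.401  0.    ]
wrist cam [ 0.2604 -0.5993  0.3742]
0.75 [ 0.1845 -0.6233  0.2423] [ 3.1091  0.4505 -0.0001] 0.08547444825258288
```

View pics/scene0.png

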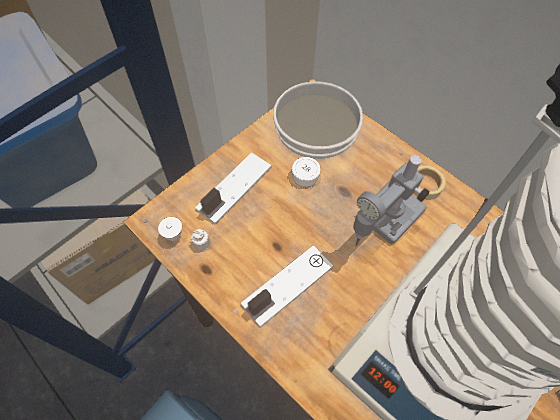

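View pics/side0.png

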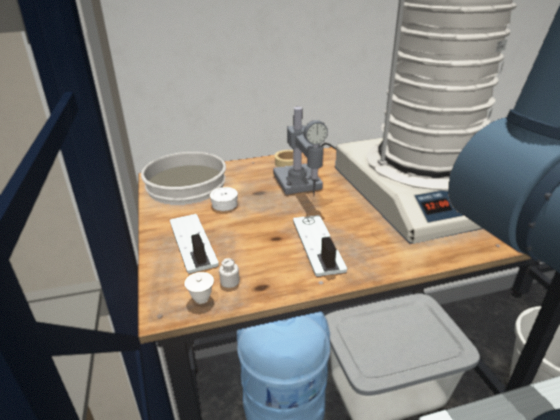

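The scene picture shows the cross at (316,261), the grip near (259,303) and the needle near (357,243), and the plain plate is up-left. The side picture agrees. I'll swing round close to the base, in front of the shaker, with the wrist camera turned away from it.

```bash
python3 -m inch '[{"tx":105,"ty":393,"twist":1.0},{"tx":105,"ty":393,"twist":1.0},{"tx":105,"ty":393,"twist":1.0},{"tx":105,"ty":393,"twist":1.0},{"tx":105,"ty":393,"twist":1.0},{"tx":105,"ty":393,"twist":1.0},{"tx":105,"ty":393,"twist":1.0},{"tx":105,"ty":393,"twist":1.0},{"tx":105,"ty":393,"twist":1.0},{"tx":105,"ty":393,"twist":1.0}]'; python3 -c "
from h import *
s=monitor.get_state();print(s['q'],s['t'])"
```

```text
[-1.45712695e+00  2.45064741e-01  1.55779790e+00 -4.12195683e-05
  1.33870860e+00 -1.74103506e-01] 0.75invalid input at $[0]: expected keys tx, ty, tz, twist, jaw
```

All keys are needed.

```bash
python3 -m inch '[{"tx":105,"ty":393,"tz":0,"twist":1.0,"jaw":85},{"tx":105,"ty":393,"tz":0,"twist":1.0,"jaw":85},{"tx":105,"ty":393,"tz":0,"twist":1.0,"jaw":85},{"tx":105,"ty":393,"tz":0,"twist":1.0,"jaw":85},{"tx":105,"ty":393,"tz":0,"twist":1.0,"jaw":85},{"tx":105,"ty":393,"tz":0,"twist":1.0,"jaw":85},{"tx":105,"ty":393,"tz":0,"twist":1.0,"jaw":85},{"tx":105,"ty":393,"tz":0,"twist":1.0,"jaw":85},{"tx":105,"ty":393,"tz":0,"twist":1.0,"jaw":85},{"tx":105,"ty":393,"tz":0,"twist":1.0,"jaw":85}]'; python3 -c "
from h import *
s=monitor.get_state();print(s['q'],s['t'],s['dq'])"
```

```text
t: 1.75
tool_pos: [0.2899, -0.2295, 0.2426]
tcp_rot: [2.509, 1.888, -0.0]
contact_force: [-0.2, -0.3, -0.3]
width: 0.0851
grasp_force: 0.0
[-9.78892811e-01 -4.93290882e-01  2.22675070e+00 -2.14432139e-04
  1.40645321e+00 -6.98549494e-01] 1.75 [-0.04954802  0.04043458 -0.03254492 -0.00587717 -0.00992429 -0.01168895]
```

```bash
python3 -m inch '[{"tx":60,"ty":110,"tz":0,"twist":0,"jaw":85},{"tx":60,"ty":110,"tz":0,"twist":0,"jaw":85},{"tx":60,"ty":110,"tz":0,"twist":0,"jaw":85},{"tx":80,"ty":230,"tz":0,"twist":0,"jaw":85},{"tx":80,"ty":230,"tz":0,"twist":0,"jaw":85},{"tx":80,"ty":230,"tz":0,"twist":0,"jaw":85},{"tx":90,"ty":385,"tz":0,"twist":0,"jaw":85},{"tx":90,"ty":385,"tz":0,"twist":0,"jaw":85},{"tx":90,"ty":385,"tz":0,"twist":0,"jaw":85},{"tx":90,"ty":385,"tz":0,"twist":0,"jaw":85}]' && python3 -m inch '[{"tx":0,"ty":0,"tz":0,"twist":-0.6,"jaw":85},{"tx":0,"ty":0,"tz":0,"twist":-1.3,"jaw":85},{"tx":0,"ty":0,"tz":0,"twist":-1.3,"jaw":85},{"tx":0,"ty":0,"tz":0,"twist":-1.3,"jaw":85},{"tx":0,"ty":0,"tz":0,"twist":-1.3,"jaw":85},{"tx":0,"ty":0,"tz":0,"twist":-1.3,"jaw":85},{"tx":0,"ty":0,"tz":0,"twist":-1.3,"jaw":85},{"tx":0,"ty":0,"tz":0,"twist":-1.3,"jaw":85},{"tx":0,"ty":0,"tz":0,"twist":-1.3,"jaw":85},{"tx":0,"ty":0,"tz":0,"twist":-1.3,"jaw":85}]'
python3 - <<'E'
from h import *
np.set_printoptions(precision=4,suppress=True)
D={}
for n in('scene','side','wrist'):
    d=D[n]=cap(n,n+'1.png'); print(n,'cam',ray(d,[280,210])[0])
    for t,z in(('ring_mark',.01),('needle_tip',.025),('test_plate',0)):
        for m in finder.mark_of(n,t)[:2]: print(t,np.round(m['xy'],1),round(m['confidence'],2),onz(d,m['xy'],z))
s=monitor.get_state();print(s['t'],s['q'],s['tool_pos'])
E
```

```text
t: 2.75
tool_pos: [0.38, 0.158, 0.2424]
tcp_rot: [-2.506, -1.893, -0.0]
contact_force: [-0.3, -1.1, -0.5]
width: 0.0849
grasp_force: 0.0
t: 3.75
tool_pos: [0.3806, 0.1532, 0.2423]
tcp_rot: [3.141, -0.023, -0.0]
contact_force: [-0.3, 0.5, -0.2]
width: 0.0849
grasp_force: 0.0
scene cam [ 0.3141 -0.0381  0.8056]
ring_mark [317.7 259.8] 0.98 [0.6129 0.1463 0.01  ]
needle_tip [354.9 244.1] 0.62 [0.6856 0.1125 0.025 ]
side cam [-0.1126  0.4103  0.5065]
ring_mark [305.3 220.5] 0.88 [0.6121 0.1528 0.01  ]
ring_mark [316.2 243.8] 0.36 [0.5249 0.1596 0.01  ]
needle_tip [313.1 195.4] 0.75 [0.6865 0.1086 0.025 ]
needle_tip [191.3 244.1] 0.41 [0.574  0.4006 0.025 ]
test_plate [317.1 245.3] 0.87 [0.5323 0.1546 0.    ]
wrist cam [0.4587 0.1553 0.3742]
4.35 [ 0.1089 -0.3641  2.1393 -0.      1.3663  1.6916] [0.3795 0.1548 0.2423]
```

View pics/wrist1.png

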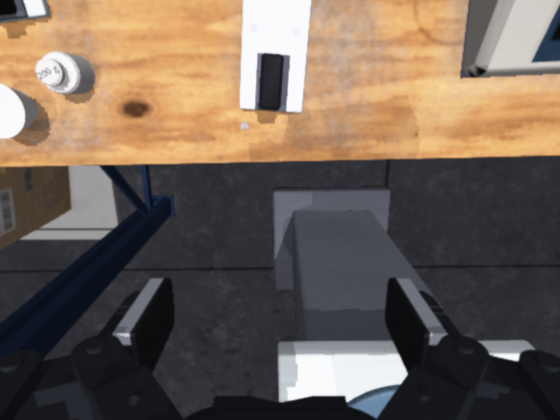

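View pics/side1.png

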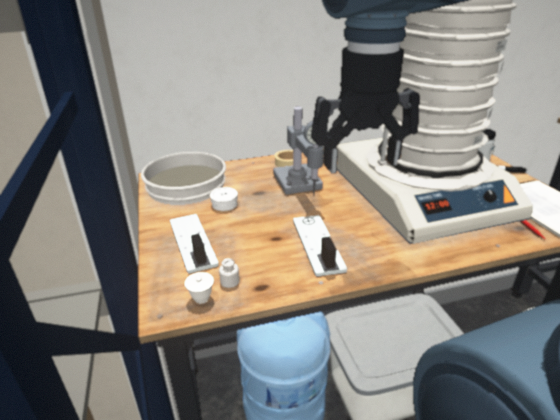

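The wrist view shows the grip's top centre near (271,80), with the plate's near corners at (240,108) and (302,112). In the side view the jaws are clear of everything. Next I'll measure the plate's yaw and check how close the arm is to the shaker.

```bash
python3 - <<'E'
from h import *
np.set_printoptions(precision=4,suppress=True)
d=cap('wrist')
for p in((243,5),(240,108),(310,5),(302,112)): print(p,onz(d,p,.01))
# grip top: dark pixels
print('grip',onz(d,(271,80),.055))
g=cap('scene')
for p in((318,247),(332,268),(260,325),(241,303)): print(p,onz(g,p,.01))
E
```

```text
(243, 5) [0.5293 0.1864 0.01  ]
(240, 108) [0.4425 0.193  0.01  ]
(310, 5) [0.5286 0.1277 0.01  ]
(302, 112) [0.4382 0.1339 0.01  ]
grip [0.4662 0.1621 0.055 ]
(318, 247) [0.6343 0.165  0.01  ]
(332, 268) [0.6199 0.114  0.01  ]
(260, 325) [0.4393 0.1334 0.01  ]
(241, 303) [0.4432 0.1897 0.01  ]
```

View pics/scene1.png

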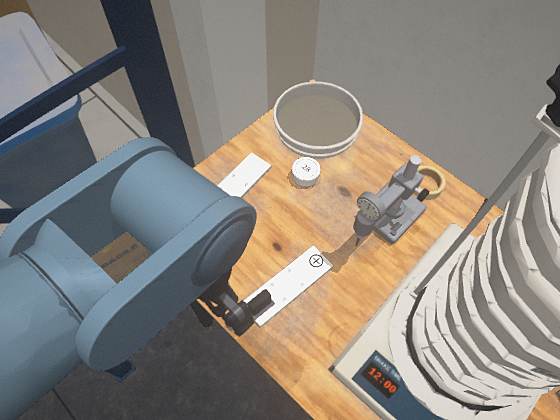

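```bash
python3 - <<'E'
from h import *
g=cap('scene')
for x,y,z in [(.38,.155,.35),(.38,.155,.45),(.38,.045,.45),(.38,.265,.45),(.36,.155,.55)]:
    p=cv2.projectPoints(np.array([[x,y,z]]),cv2.Rodrigues(g['V'][:3,:3])[0],g['V'][:3,3],g['K'],np.array(g['dist'],float))[0].ravel(); print((x,y,z),p.round())
E
```

```text
(0.38, 0.155, 0.35) [198. 270.]
(0.38, 0.155, 0.45) [181. 230.]
(0.38, 0.045, 0.45) [263. 311.]
(0.38, 0.265, 0.45) [115. 163.]
(0.36, 0.155, 0.55) [132. 183.]
```

The arm links sit above or to the left of the TCP, so the shaker is no concern. I'll make a half turn so the wrist camera faces away from the tester head. Plate yaw is about -0.08 and the grip is at (0.466,0.161).

```bash
python3 -m inch '[{"tx":0,"ty":0,"tz":0,"twist":1.5,"jaw":85},{"tx":0,"ty":0,"tz":0,"twist":1.5,"jaw":85},{"tx":0,"ty":0,"tz":0,"twist":1.5,"jaw":85},{"tx":0,"ty":0,"tz":0,"twist":1.5,"jaw":85},{"tx":0,"ty":0,"tz":0,"twist":1.5,"jaw":85},{"tx":0,"ty":0,"tz":0,"twist":1.5,"jaw":85},{"tx":0,"ty":0,"tz":0,"twist":1.5,"jaw":85},{"tx":0,"ty":0,"tz":0,"twist":1.5,"jaw":85},{"tx":0,"ty":0,"tz":0,"twist":1.5,"jaw":85},{"tx":0,"ty":0,"tz":0,"twist":1.5,"jaw":85}]' >/dev/null && python3 -m inch '[{"tx":85,"ty":6,"tz":0,"twist":1.57,"jaw":85},{"tx":85,"ty":6,"tz":0,"twist":1.57,"jaw":85},{"tx":85,"ty":6,"tz":0,"twist":1.57,"jaw":85},{"tx":85,"ty":6,"tz":0,"twist":1.57,"jaw":85},{"tx":85,"ty":6,"tz":0,"twist":1.57,"jaw":85},{"tx":85,"ty":6,"tz":0,"twist":1.57,"jaw":85},{"tx":85,"ty":6,"tz":0,"twist":1.57,"jaw":85},{"tx":85,"ty":6,"tz":0,"twist":1.57,"jaw":85},{"tx":85,"ty":6,"tz":0,"twist":1.57,"jaw":85},{"tx":85,"ty":6,"tz":0,"twist":1.57,"jaw":85}]'
python3 - <<'E'
from h import *
np.set_printoptions(precision=4,suppress=True)
for n in('side','wrist'):
    d=cap(n,n+'2.png')
    for t,z in(('ring_mark',.01),('needle_tip',.025),('test_plate',0)):
        for m in finder.mark_of(n,t)[:1]: print(n,t,np.round(m['xy'],1),round(m['confidence'],2),onz(d,m['xy'],z))
s=monitor.get_state();print(s['t'],s['q'],s['tool_pos'],s['tcp_rot'])
E
```

```text
t: 6.5
tool_pos: [0.4645, 0.1608, 0.2422]
tcp_rot: [-0.231, -3.133, 0.0]
contact_force: [-0.1, 0.1, 0.7]
width: 0.0848
grasp_force: 0.0
side ring_mark [309.2 219.2] 0.7 [0.6146 0.143  0.01  ]
side needle_tip [314.1 193.9] 0.85 [0.6925 0.104  0.025 ]
side test_plate [318.  244.2] 0.91 [0.5354 0.1516 0.    ]
wrist ring_mark [286.2 301.4] 0.92 [0.6121 0.1467 0.01  ]
wrist needle_tip [264.1 368.2] 0.58 [0.6856 0.1095 0.025 ]
wrist test_plate [284.  231.1] 0.63 [0.5316 0.1567 0.    ]
6.9 [ 0.102  -0.1353  1.9545  0.      1.3225 -1.3138] [0.4645 0.1607 0.2423] [-0.2433 -3.1321 -0.    ]
```

View pics/wrist2.png

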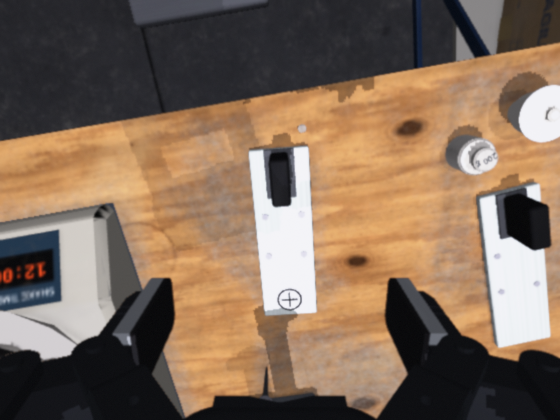

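The wrist view shows the cross at (290,300), the grip top around (281,178) and the needle tip near (266,370). Now I'll compute the plate yaw and grip offset.

```bash
python3 - <<'E'
from h import *
np.set_printoptions(precision=4,suppress=True)
d=cap('wrist')
P=[onz(d,p,.01)[:2] for p in((249,150),(309,146),(265,314),(316,312))];print(*P)
n=(P[0]+P[1])/2;f=(P[2]+P[3])/2
print('yaw',np.arctan2(*(f-n)[::-1]),np.linalg.norm(f-n),'grip',n+(f-n)*25/190,'ring',onz(d,(289.5,299.5),.01), 'needle',onz(d,(266,369),.025))
print('griptop',onz(d,(280,154),.055),onz(d,(281,206),.055))
s=monitor.get_state();R=cv2.Rodrigues(np.array(s['tcp_rot']))[0];print('tooly',np.arctan2(-R[0,1],R[1,1]))
E
```

```text
[0.4376 0.1359] [0.4428 0.195 ] [0.6247 0.1206] [0.631  0.1785]
yaw -0.08477814466926782 0.18830452784707358 grip [0.4649 0.1634] ring [0.6103 0.151  0.01  ] needle [0.6872 0.1118 0.025 ]
griptop [0.4388 0.1667 0.055 ] [0.4857 0.1603 0.055 ]
tooly -0.15476813948506596
```

```bash
python3 -m inch '[{"tx":0,"ty":2,"tz":-50,"twist":0.07,"jaw":85},{"tx":0,"ty":2,"tz":-100,"twist":0.07,"jaw":85},{"tx":0,"ty":2,"tz":-140,"twist":0.07,"jaw":85},{"tx":0,"ty":2,"tz":-165,"twist":0.07,"jaw":85},{"tx":0,"ty":2,"tz":-185,"twist":0.07,"jaw":85},{"tx":0,"ty":2,"tz":-197,"twist":0.07,"jaw":85},{"tx":0,"ty":2,"tz":-203,"twist":0.07,"jaw":85},{"tx":0,"ty":2,"tz":-207,"twist":0.07,"jaw":85},{"tx":0,"ty":2,"tz":-207,"twist":0.07,"jaw":85},{"tx":0,"ty":2,"tz":-207,"twist":0.07,"jaw":85}]' && python3 -m inch '[{"tx":0,"ty":0,"tz":0,"twist":0,"jaw":40},{"tx":0,"ty":0,"tz":0,"twist":0,"jaw":30},{"tx":0,"ty":0,"tz":0,"twist":0,"jaw":26},{"tx":0,"ty":0,"tz":0,"twist":0,"jaw":22},{"tx":0,"ty":0,"tz":0,"twist":0,"jaw":18},{"tx":0,"ty":0,"tz":0,"twist":0,"jaw":14},{"tx":0,"ty":0,"tz":0,"twist":0,"jaw":10},{"tx":0,"ty":0,"tz":0,"twist":0,"jaw":10},{"tx":0,"ty":0,"tz":0,"twist":0,"jaw":10},{"tx":0,"ty":0,"tz":0,"twist":0,"jaw":10}]'
```

```text
t: 7.95
tool_pos: [0.4653, 0.1628, 0.0362]
tcp_rot: [0.132, 3.137, 0.0]
contact_force: [-0.2, -0.7, 0.3]
width: 0.0849
grasp_force: 0.0
t: 8.95
tool_pos: [0.4646, 0.1625, 0.0355]
tcp_rot: [-0.131, -3.139, 0.001]
contact_force: [-2.4, -3.7, 5.7]
width: 0.0173
grasp_force: 59.8
```

```bash
python3 -m inch '[{"tx":4,"ty":-2,"tz":0,"twist":0,"jaw":10},{"tx":12,"ty":-6,"tz":0,"twist":0,"jaw":10},{"tx":22,"ty":-11,"tz":0,"twist":0,"jaw":10},{"tx":33,"ty":-17,"tz":0,"twist":0,"jaw":10},{"tx":44,"ty":-23,"tz":0,"twist":0,"jaw":10},{"tx":55,"ty":-29,"tz":0,"twist":0,"jaw":10},{"tx":64,"ty":-34,"tz":0,"twist":0,"jaw":10},{"tx":72,"ty":-38,"tz":0,"twist":0,"jaw":10},{"tx":76,"ty":-40,"tz":0,"twist":0,"jaw":10},{"tx":76,"ty":-40,"tz":0,"twist":0,"jaw":10}]'
python3 - <<'E'
from h import *
np.set_printoptions(precision=4,suppress=True)
for n in('scene','side'):
    d=cap(n)
    for t,z in(('ring_mark',.01),('needle_tip',.025)):
        for m in finder.mark_of(n,t)[:1]: print(n,t,np.round(m['xy'],1),round(m['confidence'],2),onz(d,m['xy'],z))
    p=d['pixels'][...,::-1]; x,y=(300,190) if n=='scene' else (260,150)
    c=cv2.resize(p[y:y+100,x:x+100],(400,400),interpolation=cv2.INTER_CUBIC)
    globals()[n]=c
cv2.imwrite('pics/p3.png',np.hstack([scene,side]))
E
```

```text
t: 9.95
tool_pos: [0.5407, 0.1232, 0.0356]
tcp_rot: [-0.132, -3.138, -0.001]
contact_force: [-2.6, -0.5, 5.7]
width: 0.0172
grasp_force: 59.9
scene ring_mark [356.1 245.5] 0.93 [0.692  0.1116 0.01  ]
scene needle_tip [356.2 246.1] 0.95 [0.684  0.1078 0.025 ]
side ring_mark [313.  198.1] 0.69 [0.6992 0.1039 0.01  ]
side needle_tip [313.3 193.5] 0.65 [0.6949 0.1052 0.025 ]
```

View pics/p3.png

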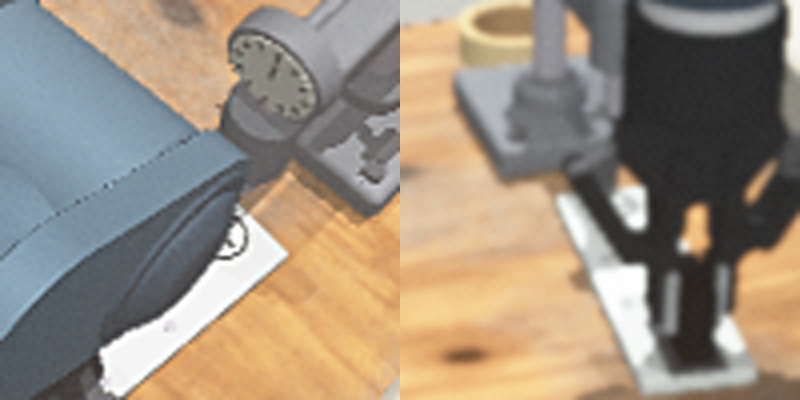

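The plate has slid over, and the cross shows close to the needle at about (356,248) in the scene picture, partly hidden by the arm. I'll let go, rise straight up and back off, then check.

```bash
python3 -m inch '[{"tx":0,"ty":0,"tz":0,"twist":0,"jaw":60},{"tx":0,"ty":0,"tz":0,"twist":0,"jaw":60},{"tx":0,"ty":0,"tz":0,"twist":0,"jaw":60},{"tx":0,"ty":0,"tz":0,"twist":0,"jaw":60},{"tx":0,"ty":0,"tz":0,"twist":0,"jaw":60},{"tx":0,"ty":0,"tz":10,"twist":0,"jaw":60},{"tx":0,"ty":0,"tz":40,"twist":0,"jaw":60},{"tx":0,"ty":0,"tz":90,"twist":0,"jaw":60},{"tx":0,"ty":0,"tz":140,"twist":0,"jaw":60},{"tx":0,"ty":0,"tz":190,"twist":0,"jaw":60}]' && python3 -m inch '[{"tx":-40,"ty":20,"tz":10,"twist":0,"jaw":60},{"tx":-80,"ty":40,"tz":10,"twist":0,"jaw":60},{"tx":-120,"ty":60,"tz":10,"twist":0,"jaw":60},{"tx":-150,"ty":80,"tz":10,"twist":0,"jaw":60},{"tx":-150,"ty":80,"tz":10,"twist":0,"jaw":60},{"tx":-150,"ty":80,"tz":10,"twist":0,"jaw":60},{"tx":-150,"ty":80,"tz":10,"twist":0,"jaw":60}]'
python3 - <<'E'
from h import *
np.set_printoptions(precision=4,suppress=True)
for n in('scene','side'):
    d=cap(n)
    for t,z in(('ring_mark',.01),('needle_tip',.025)):
        for m in finder.mark_of(n,t)[:1]: print(n,t,np.round(m['xy'],1),round(m['confidence'],2),onz(d,m['xy'],z))
    q=cv2.projectPoints(np.array([[.687,.110,.01],[.687,.110,.025]]),cv2.Rodrigues(d['V'][:3,:3])[0],d['V'][:3,3],d['K'],np.array(d['dist'],float))[0].reshape(-1,2);print(q)
    p=d['pixels'][...,::-1]; x,y=(330,220) if n=='scene' else (290,170)
    globals()[n]=cv2.resize(p[y:y+50,x:x+50],(400,400),interpolation=cv2.INTER_CUBIC)
cv2.imwrite('pics/p4.png',np.hstack([scene,side]))
E
```

```text
t: 11.25
tool_pos: [0.5401, 0.1227, 0.228]
tcp_rot: [0.131, 3.138, 0.0]
contact_force: [1.0, -0.5, -0.3]
width: 0.0602
grasp_force: 0.0
t: 11.95
tool_pos: [0.3913, 0.2024, 0.2359]
tcp_rot: [0.133, 3.138, 0.0]
contact_force: [-0.1, 0.6, -0.3]
width: 0.0598
grasp_force: 0.0
scene ring_mark [355.8 247.7] 0.98 [0.6878 0.1089 0.01  ]
scene needle_tip [354.6 242.6] 0.98 [0.6877 0.1151 0.025 ]
[[355.1294 247.591 ]
 [356.3055 244.4533]]
side ring_mark [311.9 200.1] 0.94 [0.6911 0.1095 0.01  ]
side needle_tip [310.1 194.5] 0.87 [0.6925 0.1139 0.025 ]
[[312.291  200.9703]
 [312.4742 195.3798]]
```

View pics/p4.png

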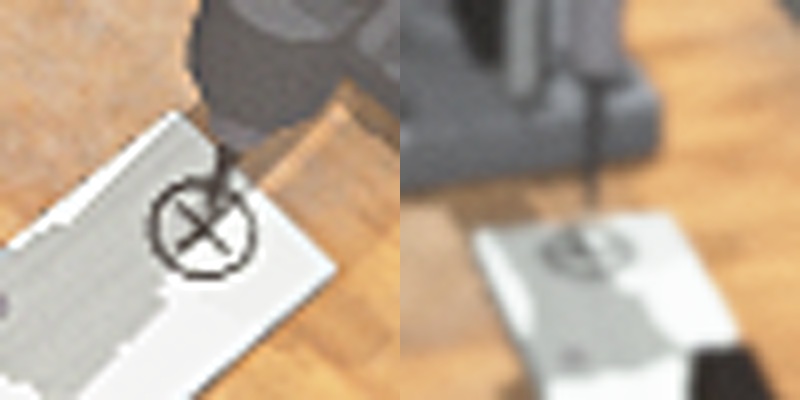

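In the scene crop the cross is at (355.5,248.7) and the needle tip at (356.5,245.6). In the side crop the tip stands 5.6 px over the cross. Both offsets match what alignment predicts to within about 2 mm, so I'll hand in.

```bash
python3 -c "
from h import *
print(ticket.finish_job())"
```

```text
the job is handed in; nothing more can be done
None
```

I slid the plate with the cross under the needle tip, let go of it and handed the job in at about 12 s; the cameras put the cross within about 2 mm of the point below the tip, but no verdict came back.

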